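# Rap a stuck soap bar out of its mould and post it into the soap keeper

### The job

Take the blue mould off its draining stand by the wooden handle, turn it mouth-down over the wooden deck of the soap keeper and rap it on the deck until the stuck soap bar comes out and lies free on the deck. Set the empty mould mouth-down in the middle of the black mat, and push the bar off the deck through the orange sprung flap so that it drops into the keeper and the flap closes behind it. Do not let the soap fall on the counter, and leave everything else standing where it is.

Things in the scene. Friction and masses are not known exactly. Their poses are not given: they have to be found in the camera images.
- mould: Blue-grey soap mould, an open tray 114 (x) x 70 (y) x 46 mm (z), walls and floor 6 mm, 0.3 kg. Origin: centre of the OUTSIDE of its floor; +z points out of the mouth, rim at z = +46 mm. It starts standing on end on the stand, mouth leaning on the bars: +x up, leaning 30 deg away from the robot; mouth looking away and 30 deg below level. Lift it off backwards (own -z). Mouth-down: own z straight down.
- mould_grip (a point): Middle of the mould's wooden handle, on the mould's z axis 30 mm behind its floor (mould z = -30). The handle is a solid fin on the back of the floor, 60 (x) x 24 (y) x 52 mm high (mould z = 0 to -52 mm): pinch it across its 24 mm thickness (mould y), at any angle in the mould's x-z plane. At the start it looks up and towards the robot; mouth-down it stands on top.
- soap: Cream soap bar 96 (x) x 52 (y) x 26 mm (z), 0.13 kg, origin at its centre. It starts stuck in the mould's cavity (102 x 58 mm, 40 mm deep: 3 mm play all round) against the cavity floor, centre at mould z = 19 mm, its face 14 mm below the rim. Once free, lift the mould straight up off it.
- cheeks (a point): Middle of two black sprung rubber cheeks in the mould's long walls; they pinch the bar by friction over its last 4 mm next to the floor, with about three times the bar's weight. It stays in when turned over and carried smoothly. Each sharp stop mouth-down on the deck, from 30 to 50 mm up at 0.2 to 0.4 m/s, makes it creep out a few mm; after about 4 mm it drops free. One to several raps are needed.
- stand: Steel draining stand, fixed, base 150 x 100 mm. Origin: centre of its foot on the counter; +x looks away from the robot, the way the mould leans. Two bars slope up and away, 30 deg from vertical, to 140 mm; a ledge about 30 mm up carries the mould's end. In this frame the mould's origin starts at x = -21, y = 0, z = 102 mm, its handle's middle at x = -47, z = 117 mm.
- keeper: Soap keeper, fixed: a wooden rapping deck with a drop box behind it. Origin: under the deck's centre, on the counter; +x points from the deck to the box, y along the flap. Deck top at z = 70 mm, x from -55 to +55, y from -70 to +70 mm. The box runs from x = 55 to 175 mm, its clear roof up to z = 124 mm from x = 59 mm on. Its mouth at the deck's end, 124 mm wide, z = 70 to 118 mm, is closed by the flap.
- deck (a point): Centre of the deck's top face, where the mould is rapped.
- box_in (a point): Centre of the drop box's floor, inside 114 mm (x) by 124 mm (y), 64 mm below the deck: the bar falls in once it is pushed wholly past the deck's end (keeper x = 55 mm).
- flap (a joint): Orange sprung flap of the keeper, angle in rad: 0 hanging shut, growing to 1.5 as it swings up and inward (towards keeper +x). 116 mm wide, 40 mm high, 4 mm thick, hinged at its top (keeper x = 62, z = 115 mm). A weak spring and its weight close it: under 1 N at its lower edge.
- flap_edge (a point): Middle of the flap's lower edge; shut it is at keeper x = 62 mm, z = 75 mm.
- mat: Black rubber mat, fixed, 150 (x) x 125 (y) mm, 4 mm thick; origin at the centre of its underside on the counter. The empty mould is parked here, mouth-down.
- bottle: Bystander: closed teal bottle, 64 mm across, 190 mm high, upright; origin at the centre of its foot.
- pump: Bystander: stainless pump dispenser, 64 mm across, 170 mm high with a 45 mm spout; origin at the centre of its foot.
- cup: Bystander: white ceramic cup, 76 mm across, 90 mm high; origin at the centre of its foot.
- brush: Bystander: green scrub brush lying bristles down, 150 (x) x 50 x 38 mm; origin at the centre of its underside.
- plunger: Bystander: plunger standing on its rubber cup 110 mm across, stick up to 265 mm; origin at the centre of its foot.
- roll: Bystander: paper roll standing, 104 mm across, 95 mm high; origin at the centre of its foot.
- sponge: Bystander: yellow sponge block 110 (x) x 70 x 32 mm; origin at the centre of its underside.
There are look-alikes about, which are no part of the job. Of the things that look like the mat, the larger one is meant.

How it is judged:
On the way, in this order (a step that is already met when the one before it is completed fails the run):
1. the mould is held mouth-down above the deck with the soap still stuck in it (angle between mould's own z axis and vertical above 2.85 rad and x of mould in the frame of keeper between -0.07 and 0.06 m and y of mould in the frame of keeper between -0.07 and 0.07 m and z of mould in the frame of keeper above 0.126 m and z of soap in the frame of mould below 0.026 m), for 0.1 s.
2. the mould, mouth-down, is rapped on the deck with the soap still in it (more than 10 N) (angle between mould's own z axis and vertical above 2.85 rad and contact force between mould and keeper above 10 N and z of soap in the frame of mould below 0.03 m).
3. the soap lies free on the deck, the mould lifted off it (x of soap in the frame of keeper between -0.09 and 0.07 m and y of soap in the frame of keeper between -0.09 and 0.09 m and z of soap in the frame of keeper between 0.075 and 0.092 m and distance between soap and mould above 0.07 m and linear speed of soap below 0.05 m/s), for 0.2 s.
4. the bar goes in through the flap, pushing it open (value of joint flap above 0.3 rad and x of soap in the frame of keeper between 0.02 and 0.15 m and y of soap in the frame of keeper between -0.07 and 0.07 m and z of soap in the frame of keeper below 0.105 m).
At the end, for the whole second after the job is handed in: The soap bar lies at rest inside the keeper's box below deck level, the flap hangs shut (under 0.12 rad), and the empty mould rests mouth-down (within 8 deg) on the mat, its centre within 40 mm of the mat's centre, released (x of soap in the frame of keeper between 0.06 and 0.172 m and y of soap in the frame of keeper between -0.062 and 0.062 m and z of soap in the frame of keeper below 0.055 m and linear speed of each of soap, mould below 0.03 m/s and value of joint flap below 0.12 rad and horizontal distance between mould and mat below 0.04 m and angle between mould's own z axis and vertical above 3 rad and height (world z) of mould between 0.045 and 0.056 m); the robot touches nothing.
It fails at once if a bystander is moved more than 40 mm (distance of any of bottle, pump, cup, brush, plunger, roll, sponge from where it was at the start of the episode above 0.04 m).
It fails at once if the soap falls on the counter (height (world z) of soap below 0.055 m and x of soap in the frame of keeper below 0.05 m).
It also fails if it takes over 51 s, if anything falls off the work surface, if the arm or the gripper's body presses on something with over 40 N, if the wrist force passes 120 N, or if a joint passes its speed limit or range.

### The arm

A 6-joint arm with a two-finger parallel gripper is mounted at the origin on the work surface. World frame = base frame: x ahead of the robot, y to its left, z up, the work surface at z = 0. Lengths are in m, angles in rad, forces in N, time in s.
With the tool pointing down it reaches from about 0.25 to 0.775 m from the base axis. Payload 4 kg.
Tool frame: the origin (TCP) lies midway between the tips of the shut fingers; the grasp point (between the pads) lies manip.hold_point_z behind it (manip.hold_point_z is the distance from the TCP to the grasp point, in m); z points along the fingers, y is the line along which they close (so a half turn about z gives the same grasp; the last joint's range is limited). The gripper opens to 85 mm and grips with 20 to 120 N. Pads are 22 mm wide; open, the fingers measure 114 mm over their backs; the gripper's body (76 mm by 85 mm) begins 54 mm behind the grasp point. The pads swing forward as they close: fully open they stand 13 mm farther back than shut.
Start: joints at [1.104, 0.087, 1.371, -0, 1.684, -0.103], TCP at [0.196, 0.514, 0.231] pointing down, gripper open.
Joint ranges: [-3.1, 3.1], [-0.76, 2.03], [0.27, 2.55], [-1.08, 4.22], [0.17, 2.65], [-2.57, 2.57]. Speed limits (rad/s): [2.79, 2.79, 3.14, 3.14, 3.14, 3.14].

### API

Orientations are given as [roll, pitch, yaw] about the fixed x, y, z axes, in that order (R = Rz(yaw) Ry(pitch) Rx(roll)).
In Python, from plant import manip gives the robot as it stands.
- The arm moves only by the tool move_arm, never from a script. Its argument "moves" is one flat list of numbers, 7 for each row, row after row: the shift along the tool's x, y, z in m, then the turn, a rotation vector about the tool's x, y, z in rad, then the opening, from -1 (shut) to 1 (fully open). In form: [dx, dy, dz, ax, ay, az, fingers, dx, dy, dz, ax, ay, az, fingers, ...]. A call has 1 to 5 rows; each row is the pose to reach, as a shift and turn from the pose commanded when the call began, along the tool's axes at that moment; what a row does not reach only later rows make up. A row lasts 1/10 s, in which the tool goes at most 50 mm and 8.59 degrees, less where a joint would pass 70% of its speed; a pose out of reach is approached as far as the arm can. A call with a gripper value outside its range is refused whole. The fingers move at their own pace and stop on an object; "grip_force" is the grip in N (left out, the last holds). Time passes only in rows, so rows that repeat a pose let the fingers close. It gives the time, the measured TCP pose, the force, the opening and the grip force at its end, in the units of the state.
- manip.read_state(): the state, without advancing time (a new reading comes with each control period).
- manip.get_image(name): name is "side" or "top" or "wrist"; returns a dict with "frame" (480x640x3 uint8, red, green, blue), "intrinsics" (3x3 intrinsics, pixels), "eye" and "orientation" of the camera in the world. Camera axes: x right, y up, looking along -z (the intrinsics and any distortion apply to the point x, -y, -z); pixel columns grow to the right and rows downward; lengths in m; the calibration is good to about 2 mm. A picture is of the moment at which its call begins. There is no depth.
- manip.sign_off(): hands the job in; it is judged then, once.
Trained networks look in the newest picture that a camera, given by its name, has taken for a name from the list of things; names that differ only in an ending like _2 or _b are one class to them, and where a whole thing is asked for, a point or a joint stands for the part that bears it (a point fixed in the world has none). Each returns a list of dicts, best first, with "confidence" (0 to 1); they miss things now and then, are a little off and sometimes report something else, mostly with a low value. They report only what shows in the picture. A call takes as long as a camera call. They do not tell look-alikes from the thing itself.
- manip.look_for(query, camera): "location" ([column, row] as shares, 0 to 1, of the picture: columns of its width, rows of its height, amid what is visible of it).
- manip.masks_of(query, camera): "pixels" (480x640 bool, what is visible of it) and "location" ([column, row] as shares, 0 to 1, of the picture: columns of its width, rows of its height, amid what is visible of it).
The state is a dict: "t": time; "qpos": joint angles; "joint_velocities": joint speeds; "joint_efforts": joint torques, N m; "tool_pos": TCP position; "ee_rot": TCP orientation; "contact_force": force on the tool from outside, world axes, zero at the start; "wrist_torque": the same for the moment, N m; "opening": finger opening in m; "grip_force": force on a finger pad.
Only numpy, scipy, OpenCV 4.12 (cv2) and the standard library are available. Lean on these libraries where they do the work, as an engineer would, in place of code of your own. Each camera call takes 0.05 s, during which the arm holds its last target. There are 200 camera calls.

## Working session

There is one attempt and no reset: what is moved stays moved. The work goes in short steps, Python scripts to look and compute and a tool call to move; the robot and the scene stay as the last step left them, time stands still between calls to the robot, and variables do not carry over. Pictures are saved under pics/ and viewed, at most 10 in all, crops included, and the job is handed in when it is done.

Besides the shell and the picture viewer there is one more tool, called after "Request:" as name(argument=value, ...) on one line, values as JSON. move_arm: Moves the arm, as the interface text tells. Its arguments: {"type":"object","properties":{"moves":{"type":"array","items":{"type":"number"}},"grip_force":{"type":"number"}},"required":["moves"]}

```bash
ls; mkdir -p pics; python3 - <<'E'
from plant import manip
import cv2
print(manip.hold_point_z); s=manip.read_state(); print(s)
ims=[]
for n in ["side","top"]:
    r=manip.get_image(n); cv2.imwrite(f"pics/{n}0.png",r["frame"][:,:,::-1])
    print(n,r["intrinsics"],r["eye"],r["orientation"],[k for k in r])
    for q in ["mould","mould_grip","stand","keeper","flap","mat","soap"]:
        print(q,[(round(d["confidence"],2),[round(d["location"][0]*640),round(d["location"][1]*480)]) for d in manip.look_for(q,n)][:4])
E
```

```text
pics
0.0187
{'t': 0.0, 'qpos': array([ 1.10391937e+00,  8.79369860e-02,  1.37229745e+00, -2.54934730e-05,
        1.68359264e+00, -1.03124246e-01]), 'joint_velocities': array([-0.00094238,  0.00065753, -0.00019575,  0.00023874, -0.00023405,
        0.00102733]), 'joint_efforts': array([ 3.19946957e-04, -3.51876748e+01, -3.13271213e+01, -1.66615264e-04,
        1.08524735e-02,  2.94632319e-07]), 'tool_pos': array([0.19547412, 0.51354385, 0.23012706]), 'ee_rot': array([-3.13936750e+00, -2.04810982e-04,  2.77783687e+00]), 'contact_force': array([ 0.13866845, -0.89004779, -0.43347754]), 'wrist_torque': array([-0.01805874, -0.02181246, -0.00471359]), 'grip_force': 0.0, 'opening': 0.08514172480116453}
side [[540.1185945    0.         316.72302727]
 [  0.         540.1185945  252.19867995]
 [  0.           0.           1.        ]] [0.47032133 1.04232331 1.03434355] [ 0.83780334 -0.01953251 -3.03781396] ['frame', 'intrinsics', 'eye', 'orientation']
mould [(0.71, [295, 334]), (0.5, [226, 330]), (0.23, [277, 267])]
mould_grip [(0.74, [292, 334])]
stand [(0.96, [290, 364])]
keeper [(0.86, [278, 268])]
flap []
mat [(0.78, [334, 215]), (0.71, [280, 179])]
soap [(0.31, [271, 196])]
top [[564.19992766   0.         324.02800913]
 [  0.         564.19992766 240.34509908]
 [  0.           0.           1.        ]] [0.27118254 0.00376684 1.51647146] [ 0.20686282  0.0032193  -1.6373966 ] ['frame', 'intrinsics', 'eye', 'orientation']
mould [(0.65, [209, 246]), (0.45, [310, 214]), (0.39, [387, 311])]
mould_grip [(0.71, [209, 240]), (0.37, [490, 231])]
stand [(0.59, [232, 245]), (0.3, [209, 246])]
keeper [(0.98, [314, 213])]
flap []
mat [(0.78, [470, 177]), (0.59, [429, 254]), (0.46, [310, 214])]
soap []
```

View pics/side0.png

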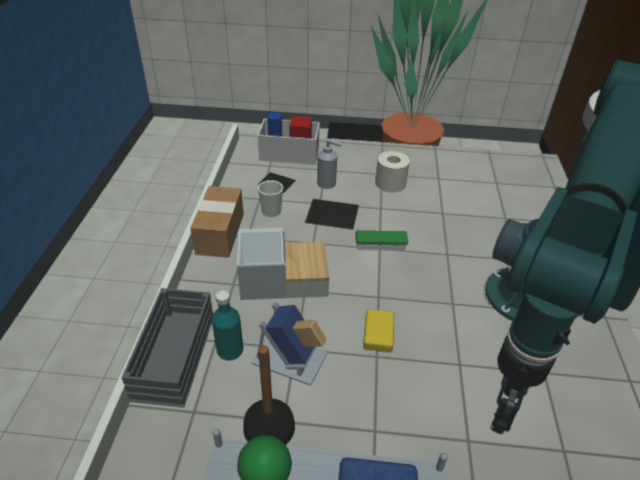

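View pics/top0.png

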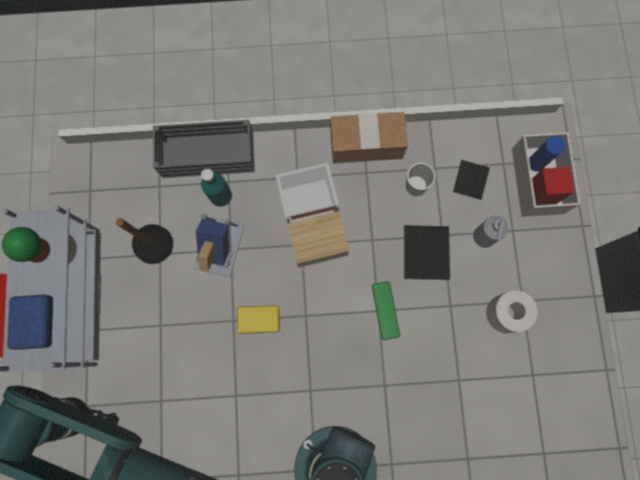

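The side and top views show the mould on its stand at about (212,242) in the top view. The deck is at (318,238) with its box at (308,190). The larger mat is at (427,252), and the small look-alike is at (471,180). Next I'll fit the poses.

```bash
cat > h.py <<'E'
import numpy as np, cv2
from scipy.spatial.transform import Rotation as R
from scipy.spatial import ConvexHull
from scipy.optimize import minimize
from plant import manip
def proj(P,im):
    c=(np.asarray(P)-im["eye"])@R.from_euler('xyz',im["orientation"]).as_matrix()
    c=c*[1,-1,-1]; p=c@np.asarray(im["intrinsics"]).T
    return p[:,:2]/p[:,2:]
def back(uv,im,z):
    uv=np.atleast_2d(uv).astype(float); d=np.c_[uv,np.ones(len(uv))]@np.linalg.inv(im["intrinsics"]).T
    d=(d*[1,-1,-1])@R.from_euler('xyz',im["orientation"]).as_matrix().T
    e=np.asarray(im["eye"]); return e+d*((z-e[2])/d[:,2])[:,None]
def box(lo,hi):
    return np.array([[x,y,z] for x in (lo[0],hi[0]) for y in (lo[1],hi[1]) for z in (lo[2],hi[2])])
def sil(parts,im,s=4):
    m=np.zeros((480,640),np.uint8)
    for P in parts:
        h=cv2.convexHull((proj(P,im)).astype(np.float32)); cv2.fillConvexPoly(m,np.round(h*16).astype(np.int32),1,shift=4)
    return m>0
def Rz(a): return R.from_euler('z',a).as_matrix()
# mould in stand frame: own x up leaning to +x 30deg; own z = away & 30 below level
s,c=.5,np.sqrt(3)/2
MS=np.array([[s,0,c],[0,1,0],[c,0,-s]]); 
if np.linalg.det(MS)<0: MS[:,1]*=-1
MO=np.array([-.021,0,.102])
def mould_parts(x,y,a):
    f=lambda B:(Rz(a)@((MS@B.T).T+MO).T).T+[x,y,0]
    return [f(box([-.057,-.035,0],[.057,.035,.046])),f(box([-.03,-.012,-.052],[.03,.012,0]))]
def rect(lo,hi,x,y,a): return (Rz(a)@box(lo,hi).T).T+[x,y,0]
def fit(maskims,parts,x0):
    def cost(p):
        v=0
        for m,im in maskims:
            q=sil(parts(*p),im); v-=(q&m).sum()/max(1,(q|m).sum())
        return v
    best=None
    for x in x0:
        r=minimize(cost,x,method='Nelder-Mead',options=dict(initial_simplex=[x,np.add(x,[.02,0,0]),np.add(x,[0,.02,0]),np.add(x,[0,0,.2])],xatol=1e-4,fatol=1e-4))
        if best is None or r.fun<best.fun: best=r
    return best.x,-best.fun/len(maskims)
E
cat > m.py <<'E'
from h import *
ims={n:manip.get_image(n) for n in("side","top")}
def pick(q,n,near):
    c=[d for d in manip.masks_of(q,n)]
    c=[d for d in c if np.hypot(d["location"][0]*640-near[0],d["location"][1]*480-near[1])<25]
    return c[0]["pixels"] if c else None
def get(q,a,b):
    o=[(m,ims[n]) for n,m in(("side",pick(q,n_s:="side",a)),("top",pick(q,"top",b))) if m is not None]; print(q,[m.sum() for m,_ in o]); return o
g=get("mould",(295,334),(209,246)); x0=back([212,242],ims["top"],.1)[0]
print(x0); print(fit(g,mould_parts,[[x0[0],x0[1],a] for a in(-.6,-.3,0,.3,.6)]))
k=get("keeper",(278,268),(314,213)); x0=back([318,238],ims["top"],.07)[0]
kp=lambda x,y,a:[rect([-.055,-.07,0],[.055,.07,.07],x,y,a),rect([.055,-.07,0],[.175,.07,.124],x,y,a)]
print(x0,fit(k,kp,[[x0[0],x0[1],a] for a in(0,.3,-.3)]))
m=get("mat",(334,215),(429,254)); x0=back([427,252],ims["top"],.004)[0]
print(x0,fit(m,lambda x,y,a:[rect([-.075,-.0625,0],[.075,.0625,.004],x,y,a)],[[x0[0],x0[1],a] for a in(0,.2,-.2)]))
for q in["bottle","plunger","sponge","brush","cup","pump","roll"]:
    print(q,[(round(d["confidence"],2),back([d["location"][0]*640,d["location"][1]*480],ims["top"],.03)[0].round(3)) for d in manip.look_for(q,"top")][:2])
# deck colour check
hsv=cv2.cvtColor(ims["top"]["frame"],cv2.COLOR_RGB2HSV); mm=cv2.inRange(hsv,(8,60,90),(25,255,255)); mm[:, :280]=0; mm[:,360:]=0; mm[:195]=0; mm[275:]=0
c=max(cv2.findContours(mm,0,2)[0],key=cv2.contourArea); b=cv2.boxPoints(cv2.minAreaRect(c)); print(back(b,ims["top"],.07)[:,:2].round(3))
E
python3 m.py
```

```text
File "m.py", line 8
    o=[(m,ims[n]) for n,m in(("side",pick(q,n_s:="side",a)),("top",pick(q,"top",b))) if m is not None]; print(q,[m.sum() for m,_ in o]); return o
                                            ^^^^^^^^^^^
SyntaxError: assignment expression cannot be used in a comprehension iterable expression
```

```bash
sed -i 's/n_s:="side"/"side"/' m.py; python3 m.py
```

```text
mould [np.int64(2214), np.int64(1347)]
[0.58308814 0.27556836 0.1       ]
(array([ 0.58857763,  0.27608281, -0.29209154]), np.float64(0.912129769155766))
keeper [np.int64(5677), np.int64(5130)]
[0.58171604 0.00356222 0.07      ] (array([0.58766666, 0.00421477, 0.17318515]), np.float64(0.9637991850801859))
mat [np.int64(1174), np.int64(2527)]
[ 0.53696323 -0.29037593  0.004     ] (array([ 0.53921582, -0.28820386, -0.09215039]), np.float64(0.9234952738393105))
bottle [(0.83, array([0.747, 0.279, 0.03 ]))]
plunger []
sponge [(0.95, array([0.377, 0.172, 0.03 ]))]
brush [(0.93, array([ 0.386, -0.161,  0.03 ])), (0.22, array([0.659, 0.024, 0.03 ]))]
cup [(0.61, array([ 0.736, -0.292,  0.03 ]))]
pump [(0.79, array([ 0.578, -0.448,  0.03 ]))]
roll [(0.83, array([ 0.358, -0.488,  0.03 ]))]
[[ 0.627  0.082]
 [ 0.653 -0.055]
 [ 0.541 -0.074]
 [ 0.516  0.062]]
```

```bash
cat > w.py <<'E'
from h import *
np.set_printoptions(suppress=True,precision=4)
ST=(.588,.276,-.292); KP=(.586,.004,.178); MAT=(.539,-.288,-.09); TILT=np.deg2rad(15)
TM=np.array([-.0,0,-.030])   # grip in mould
dz=np.array([-np.sin(TILT),0,np.cos(TILT)]); dy=np.array([0,-1,0]); RT=np.c_[np.cross(dy,dz),dy,dz] # tool axes in mould
def tool(mo,mR,back=0):  # TCP pose for mould pose
    r=mR@RT; return mo+mR@TM+r[:,2]*(.0187-back), r
def stand_mould():
    return np.array([ST[0],ST[1],0])+Rz(ST[2])@MO, Rz(ST[2])@MS
def down(x,y,z,az): # mouth-down, mould x azimuth
    X=np.array([np.cos(az),np.sin(az),0]); Z=np.array([0,0,-1.]); return np.array([x,y,z]),np.c_[X,np.cross(Z,X),Z]
def over_deck(kx,ky,z):
    p=np.array(KP[:2])+(Rz(KP[2])@[kx,ky,0])[:2]; return down(p[0],p[1],z,KP[2]-np.pi/2)
def now():
    s=manip.read_state(); return s["tool_pos"],R.from_euler('xyz',s["ee_rot"]).as_matrix()
def step(A,B,name=""):
    d=A[1].T@(B[0]-A[0]); v=R.from_matrix(A[1].T@B[1]).as_rotvec()
    print(name,"d",d.round(3),"rot",v.round(3),"rows %.1f"%max(np.linalg.norm(d)/.05,np.linalg.norm(v)/.15), "to",B[0].round(3))
def chain(A,L):
    for n,B in L: step(A,B,n); A=B
E
python3 - <<'E'
from w import *
o,m=stand_mould(); print(now())
chain(now(),[("pre",tool(o,m,.11)),("grasp",tool(o,m))])
E
```

```text
(array([0.1957, 0.514 , 0.2314]), array([[-0.9346,  0.3558,  0.0001],
       [ 0.3558,  0.9346,  0.0001],
       [-0.    ,  0.0001, -1.    ]]))
pre d [-0.34  -0.091  0.05 ] rot [-0.028 -0.785 -0.068] rows 7.1 to [0.481 0.308 0.182]
grasp d [0.   0.   0.11] rot [0. 0. 0.] rows 2.2 to [0.556 0.286 0.104]
```

Request:
move_arm(moves=[-0.2,-0.05,0,-0.02,-0.5,-0.04,1,-0.2,-0.05,0,-0.02,-0.5,-0.04,1,-0.2,-0.05,0,-0.02,-0.5,-0.04,1,-0.2,-0.05,0,-0.02,-0.5,-0.04,1,-0.2,-0.05,0,-0.02,-0.5,-0.04,1], grip_force=80)

```text
t: 2.05
tool_pos: [0.366, 0.3934, 0.2303]
ee_rot: [3.134, 0.502, 2.815]
contact_force: [-1.3, -0.8, -0.7]
opening: 0.0852
grip_force: 0.0
```

```bash
python3 - <<'E'
from w import *
o,m=stand_mould(); print(now(),manip.read_state()["qpos"])
chain(now(),[("pre",tool(o,m,.11)),("grasp",tool(o,m))])
E
```

```text
(array([0.366 , 0.3934, 0.2303]), array([[-0.8304,  0.3174,  0.4579],
       [ 0.2813,  0.9483, -0.1472],
       [-0.4809,  0.0066, -0.8767]])) [ 0.9978 -0.0311  1.5731 -0.4858  1.4713 -0.2307]
pre d [-0.096 -0.045  0.108] rot [-0.013 -0.284 -0.029] rows 3.0 to [0.481 0.308 0.182]
grasp d [0.   0.   0.11] rot [0. 0. 0.] rows 2.2 to [0.556 0.286 0.104]
```

Request:
move_arm(moves=[-0.096,-0.045,0.108,-0.013,-0.284,-0.029,1,-0.096,-0.045,0.108,-0.013,-0.284,-0.029,1,-0.096,-0.045,0.108,-0.013,-0.284,-0.029,1,-0.096,-0.045,0.108,-0.013,-0.284,-0.029,1])

```text
t: 2.45
tool_pos: [0.4805, 0.3062, 0.178]
ee_rot: [-3.136, 0.781, 2.85]
contact_force: [0.1, 0.3, -0.5]
opening: 0.0853
grip_force: 0.0
```

```bash
python3 - <<'E'
from w import *
o,m=stand_mould(); print(now(),manip.read_state()["qpos"])
step(now(),tool(o,m),"grasp")
im=manip.get_image("wrist"); f=im["frame"][:,:,::-1].copy()
for P in mould_parts(*ST):
    cv2.polylines(f,[np.round(cv2.convexHull(proj(P,im).astype(np.float32))).astype(np.int32)],True,(0,0,255))
cv2.imwrite("pics/w1.png",f)
E
```

```text
(array([0.4805, 0.3062, 0.178 ]), array([[-0.6801,  0.2916,  0.6726],
       [ 0.2043,  0.9565, -0.2081],
       [-0.7041, -0.0041, -0.7101]])) [ 0.8351 -0.0425  1.8018 -0.7826  1.132  -0.1862]
grasp d [-0.003  0.003  0.108] rot [-0.006 -0.004  0.   ] rows 2.2 to [0.556 0.286 0.104]
```

View pics/w1.png

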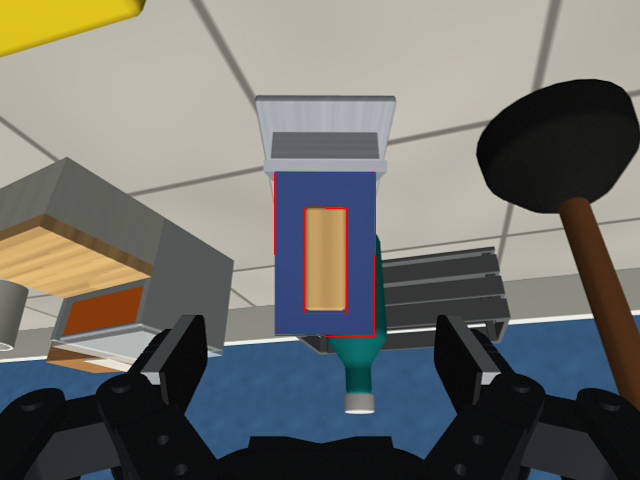

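The wrist view puts the handle at (326,260), between the fingers, and the projected model matches the mould outline. Next I grasp it.

Request:
move_arm(moves=[-0.003,0.002,0.045,0,0,0,1,-0.003,0.002,0.085,0,0,0,1,-0.003,0.002,0.107,0,0,0,1,-0.003,0.002,0.107,0,0,0,0,-0.003,0.002,0.107,0,0,0,-1], grip_force=90)

```text
t: 3.0
tool_pos: [0.5552, 0.2921, 0.1096]
ee_rot: [3.136, 0.785, 2.848]
contact_force: [0.2, 0.2, -0.8]
opening: 0.0593
grip_force: 0.0
```

Request:
move_arm(moves=[0,0,0,0,0,0,-1,0,0,0,0,0,0,-1,0,0,0,0,0,0,-1], grip_force=90)

```text
t: 3.3
tool_pos: [0.5547, 0.2909, 0.1101]
ee_rot: [3.138, 0.786, 2.849]
contact_force: [0.8, -2.8, 1.1]
opening: 0.023
grip_force: 87.9
```

```bash
python3 - <<'E'
from w import *
o,m=stand_mould(); A=now(); print(A,manip.read_state()["qpos"])
B=(A[0]+m[:,2]*-.12,A[1])
print("err",A[1].T@(tool(o,m)[0]-A[0]))
C=tool(*over_deck(-.012,0,.21)); h=R.from_matrix(B[1].T@C[1]).as_rotvec()
D=(C[0]+[-.1,.1,.04],B[1]@R.from_rotvec(h*.5).as_matrix())
chain(A,[("off",B),("mid",D),("deck",C),("low",tool(*over_deck(-.012,0,.156)))])
E
```

```text
(array([0.5547, 0.2909, 0.1101]), array([[-0.6767,  0.2858,  0.6785],
       [ 0.2039,  0.9583, -0.2004],
       [-0.7075,  0.0027, -0.7067]])) [ 0.7007  0.1033  1.8029 -0.8309  0.9268 -0.1652]
err [ 0.0027 -0.0047  0.0062]
off d [ 0.031  0.    -0.116] rot [0. 0. 0.] rows 2.4 to [0.455 0.321 0.17 ]
mid d [-0.121 -0.2   -0.01 ] rot [0.15  0.467 0.555] rows 4.9 to [0.473 0.107 0.262]
deck d [-0.126  0.002  0.076] rot [0.15  0.467 0.555] rows 4.9 to [0.573 0.007 0.222]
low d [-0.014  0.     0.052] rot [0. 0. 0.] rows 1.1 to [0.573 0.007 0.168]
```

Request:
move_arm(moves=[0.003,0,-0.012,0,0,0,-1,0.01,0,-0.036,0,0,0,-1,0.018,0,-0.068,0,0,0,-1,0.026,0,-0.098,0,0,0,-1,0.031,0,-0.116,0,0,0,-1])

```text
t: 3.8
tool_pos: [0.4528, 0.3216, 0.1687]
ee_rot: [3.136, 0.782, 2.85]
contact_force: [0.8, 0.4, -4.8]
opening: 0.0232
grip_force: 88.8
```

```bash
cat >> w.py <<'E'
TM=TM-RT@np.array([.0027,0,.0062])
E
python3 - <<'E'
from w import *
A=now(); s=manip.read_state(); print(A[0],s["qpos"],s["opening"],s["contact_force"])
C=tool(*over_deck(-.012,0,.20)); h=R.from_matrix(A[1].T@C[1]).as_rotvec()
D=(C[0]+[-.1,.1,.06],A[1]@R.from_rotvec(h*.5).as_matrix())
chain(A,[("mid",D),("deck",C),("low",tool(*over_deck(-.012,0,.156)))])
E
```

```text
[0.4528 0.3216 0.1687] [ 0.901  -0.0471  1.8261 -0.7954  1.1523 -0.1213] 0.023159278107252677 [ 0.7667  0.3968 -4.8094]
mid d [-0.136 -0.204 -0.019] rot [0.15  0.464 0.556] rows 4.9 to [0.474 0.102 0.277]
deck d [-0.121 -0.001  0.095] rot [0.15  0.464 0.556] rows 4.9 to [0.574 0.002 0.217]
low d [-0.011  0.     0.043] rot [0. 0. 0.] rows 0.9 to [0.574 0.002 0.173]
```

Request:
move_arm(moves=[-0.016,-0.024,-0.002,0.018,0.056,0.067,-1,-0.046,-0.068,-0.006,0.048,0.148,0.178,-1,-0.076,-0.114,-0.01,0.08,0.25,0.3,-1,-0.106,-0.16,-0.014,0.11,0.34,0.41,-1,-0.136,-0.204,-0.019,0.14,0.44,0.52,-1])

```text
t: 4.3
tool_pos: [0.4733, 0.116, 0.2705]
ee_rot: [2.983, 0.291, 2.297]
contact_force: [1.5, -0.6, -4.9]
opening: 0.023
grip_force: 88.8
```

```bash
python3 - <<'E'
from w import *
A=now(); s=manip.read_state(); print(A[0],s["qpos"],s["opening"],s["contact_force"])
C=tool(*over_deck(-.012,0,.20))
chain(A,[("deck",C),("low",tool(*over_deck(-.012,0,.156)))])
E
```

```text
[0.4733 0.116  0.2705] [ 0.242  -0.2492  1.6407 -0.1786  1.4717 -0.515 ] 0.02295021969523388 [ 1.5057 -0.5874 -4.9493]
deck d [-0.13  -0.015  0.093] rot [0.159 0.493 0.597] rows 5.3 to [0.574 0.002 0.217]
low d [-0.011  0.     0.043] rot [0. 0. 0.] rows 0.9 to [0.574 0.002 0.173]
```

Request:
move_arm(moves=[-0.016,-0.002,0.011,0.025,0.079,0.096,-1,-0.045,-0.005,0.032,0.055,0.17,0.21,-1,-0.08,-0.009,0.056,0.085,0.265,0.32,-1,-0.11,-0.013,0.079,0.115,0.36,0.43,-1,-0.13,-0.015,0.093,0.14,0.44,0.53,-1])

```text
t: 4.8
tool_pos: [0.5765, 0.0004, 0.2156]
ee_rot: [3.11, -0.205, 1.811]
contact_force: [-1.2, 1.5, -5.4]
opening: 0.0231
grip_force: 89.2
```

```bash
python3 - <<'E'
from w import *
A=now(); s=manip.read_state(); print(A[0],s["qpos"],s["opening"],s["contact_force"])
C=tool(*over_deck(-.012,0,.160))
chain(A,[("deck",C)])
E
```

```text
[0.5765 0.0004 0.2156] [-0.2103  0.1724  1.3205  0.2006  1.7071 -0.4258] 0.02306294843198501 [-1.1573  1.4834 -5.4044]
deck d [-0.005 -0.003  0.038] rot [0.018 0.055 0.062] rows 0.8 to [0.574 0.002 0.177]
```

Request:
move_arm(moves=[-0.003,-0.002,0.02,0.009,0.03,0.03,-1,-0.005,-0.003,0.038,0.018,0.055,0.062,-1,-0.005,-0.003,0.038,0.018,0.055,0.062,-1,-0.005,-0.003,0.038,0.018,0.055,0.062,-1])

```text
t: 5.2
tool_pos: [0.5726, 0.0063, 0.1792]
ee_rot: [3.139, -0.259, 1.757]
contact_force: [-0.3, -0.1, -3.6]
opening: 0.0232
grip_force: 89.4
```

```bash
python3 - <<'E'
from w import *
A=now(); C=tool(*over_deck(-.012,0,.160)); step(A,C)
mR=A[1]@RT.T; mo=A[0]-A[1][:,2]*.0187-mR@TM; print("mould est",mo,mR[:,2])
out=[]
for n,(u,v) in(("side",(300,260)),("top",(318,238))):
    im=manip.get_image(n); f=im["frame"][:,:,::-1].copy()
    M=np.ascontiguousarray(f); 
    for B in(box([-.057,-.035,0],[.057,.035,.046]),box([-.03,-.012,-.052],[.03,.012,0])):
        cv2.polylines(M,[np.round(cv2.convexHull(proj(B@mR.T+mo,im).astype(np.float32))).astype(np.int32)],True,(0,0,255))
    out.append(cv2.resize(M[v-75:v+75,u-100:u+100],(400,300),interpolation=cv2.INTER_CUBIC))
cv2.imwrite("pics/d1.png",np.hstack(out))
E
```

```text
d [-0.004  0.001  0.001] rot [0.001 0.003 0.008] rows 0.1 to [0.574 0.002 0.177]
mould est [0.5727 0.0056 0.162 ] [ 0.0033 -0.0025 -1.    ]
```

View pics/d1.png

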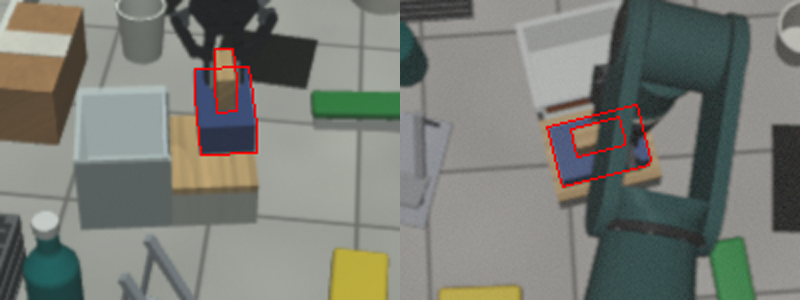

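The overlay shows the mould held mouth-down over the deck, and the model outline matches in both views. Next is the first rap.

Request:
move_arm(moves=[-0.006,0,0.023,0,0,0,-1,-0.0124,0,0.0465,0,0,0,-1,-0.0124,0,0.0465,0,0,0,-1])

```text
t: 5.6
tool_pos: [0.5736, 0.0054, 0.1322]
ee_rot: [3.136, -0.257, 1.757]
contact_force: [0.1, 0.3, -4.0]
opening: 0.0229
grip_force: 89.8
```

```bash
python3 - <<'E'
from w import *
A=now();s=manip.read_state(); print(s["contact_force"],s["wrist_torque"],s["opening"])
mR=A[1]@RT.T; mo=A[0]-A[1][:,2]*.0187-mR@TM; print("mould est",mo,mR[:,2])
E
```

```text
[ 0.087   0.2645 -4.0059] [-0.283  -0.0777  0.0183] 0.022931896462444316
mould est [0.5738 0.0047 0.115 ] [ 0.006  -0.0036 -1.    ]
```

Request:
move_arm(moves=[0.0103,0,-0.0387,0,0,0,-1,0.0103,0,-0.0387,0,0,0,-1,0.0025,0,-0.01,0,0,0,-1,-0.0012,0,0.0045,0,0,0,-1,-0.0012,0,0.0045,0,0,0,-1])

```text
t: 6.1
tool_pos: [0.5748, 0.0052, 0.1294]
ee_rot: [3.133, -0.258, 1.757]
contact_force: [1.2, 0.8, 4.3]
opening: 0.0232
grip_force: 90.7
```

Request:
move_arm(moves=[0.0103,0,-0.0387,0,0,0,-1,0.0103,0,-0.0387,0,0,0,-1,0.0025,0,-0.01,0,0,0,-1,-0.0005,0,0.002,0,0,0,-1,-0.0005,0,0.002,0,0,0,-1])

```text
t: 6.6
tool_pos: [0.575, 0.0047, 0.1283]
ee_rot: [3.132, -0.257, 1.757]
contact_force: [-0.7, -0.6, 11.9]
opening: 0.0232
grip_force: 93.2
```

```bash
python3 - <<'E'
from w import *
A=now();s=manip.read_state(); print(s["contact_force"],s["wrist_torque"],s["opening"])
mR=A[1]@RT.T; mo=A[0]-A[1][:,2]*.0187-mR@TM; print("mould est",mo,mR[:,2])
E
```

```text
[-0.6796 -0.6101 11.8755] [-0.1023  0.5877  0.1396] 0.02316617505521727
mould est [0.5753 0.004  0.1111] [ 0.0095 -0.0028 -1.    ]
```

Request:
move_arm(moves=[0.0116,0,-0.0435,0,0,0,-1,0.0116,0,-0.0435,0,0,0,-1,0.002,0,-0.008,0,0,0,-1,0,0,0.001,0,0,0,-1,0,0,0.001,0,0,0,-1])

```text
t: 7.1
tool_pos: [0.5822, 0.0047, 0.1478]
ee_rot: [3.105, -0.252, 1.765]
contact_force: [-7.4, -4.1, 69.9]
opening: 0.023
grip_force: 118.7
```

Request:
move_arm(moves=[0.0116,0,-0.0435,0,0,0,-1,0.0116,0,-0.0435,0,0,0,-1,0.002,0,-0.008,0,0,0,-1,0,0,0,0,0,0,-1,0,0,0,0,0,0,-1])

```text
t: 7.6
tool_pos: [0.5829, 0.0066, 0.1436]
ee_rot: [3.104, -0.256, 1.763]
contact_force: [-0.6, 1.0, 58.0]
opening: 0.0229
grip_force: 119.7
```

Request:
move_arm(moves=[0.008,0,-0.03,0,0,0,-1,0.0142,0,-0.053,0,0,0,-1,0.0142,0,-0.053,0,0,0,-1,0.0142,0,-0.053,0,0,0,-1])

```text
t: 8.0
tool_pos: [0.5726, 0.0052, 0.1758]
ee_rot: [3.141, -0.259, 1.754]
contact_force: [0.2, 0.5, -4.7]
opening: 0.023
grip_force: 103.7
```

```bash
python3 - <<'E'
from w import *
A=now();s=manip.read_state(); print(s["contact_force"],s["wrist_torque"],s["opening"])
mR=A[1]@RT.T; mo=A[0]-A[1][:,2]*.0187-mR@TM; print("mould est",mo,mR[:,2])
im=manip.get_image("side"); f=im["frame"][:,:,::-1]
cv2.imwrite("pics/d2.png",cv2.resize(f[190:310,220:380],(640,480),interpolation=cv2.INTER_CUBIC))
E
```

```text
[ 0.1989  0.4904 -4.692 ] [-0.2957 -0.0126 -0.0018] 0.023000777051017877
mould est [0.5728 0.0046 0.1585] [ 0.0008 -0.0025 -1.    ]
```

View pics/d2.png

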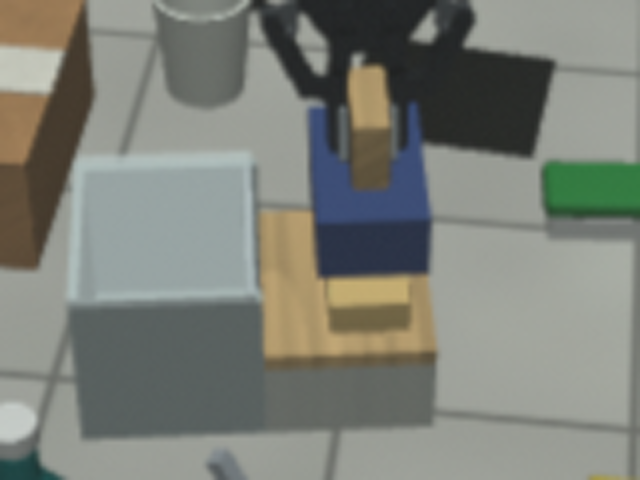

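The side view shows the bar lying on the deck at about (368,300) in the crop, with the mould clear above it. I'll lift straight up and check both.

Request:
move_arm(moves=[0.005,0,-0.019,0,0,0,-1,0.0103,0,-0.0387,0,0,0,-1,0.0205,0,-0.077,0,0,0,-1,0.0205,0,-0.077,0,0,0,-1,0.0205,0,-0.077,0,0,0,-1])

```text
t: 8.55
tool_pos: [0.573, 0.0051, 0.2564]
ee_rot: [3.14, -0.259, 1.754]
contact_force: [-0.7, -0.3, -3.1]
opening: 0.0229
grip_force: 103.9
```

```bash
python3 - <<'E'
from w import *
A=now();s=manip.read_state(); print(s["contact_force"],s["wrist_torque"],s["opening"],s["qpos"])
mR=A[1]@RT.T; mo=A[0]-A[1][:,2]*.0187-mR@TM; print("mould est",mo,mR[:,2])
out=[]
for n,(u,v) in(("side",(300,250)),("top",(318,238))):
    im=manip.get_image(n); f=np.ascontiguousarray(im["frame"][:,:,::-1])
    for B in(box([-.057,-.035,0],[.057,.035,.046]),box([-.03,-.012,-.052],[.03,.012,0])):
        cv2.polylines(f,[np.round(cv2.convexHull(proj(B@mR.T+mo,im).astype(np.float32))).astype(np.int32)],True,(0,0,255))
    for d in manip.masks_of("soap",n)[:2]: print(n,d["confidence"],np.multiply(d["location"],[640,480]),d["pixels"].sum(), back(np.multiply(d["location"],[640,480]),im,.09))
    out.append(cv2.resize(f[v-75:v+75,u-100:u+100],(400,300),interpolation=cv2.INTER_CUBIC))
cv2.imwrite("pics/d3.png",np.hstack(out))
T=tool(*down(MAT[0],MAT[1],.20,MAT[2]-np.pi)); step(A,T,"mat -pi")
T=tool(*down(MAT[0],MAT[1],.20,MAT[2])); step(A,T,"mat")
E
```

```text
[-0.7389 -0.251  -3.1285] [-0.253  -0.0642 -0.0323] 0.022871748880362437 [-0.2255  0.1805  1.2384  0.2453  1.8185 -0.3597]
mould est [0.5732 0.0044 0.2392] [ 0.0023 -0.0027 -1.    ]
side 0.67 [308.416 254.208] 626 [[0.5813 0.0074 0.09  ]]
mat -pi d [-0.283 -0.086 -0.034] rot [-0.473  0.     1.782] rows 12.3 to [ 0.54  -0.288  0.217]
mat d [-0.282 -0.087 -0.034] rot [ 0.335  0.004 -1.254] rows 8.7 to [ 0.538 -0.288  0.217]
```

View pics/d3.png

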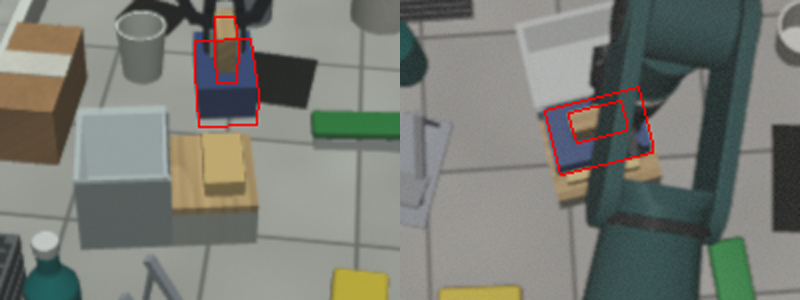

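The soap lies flat on the deck. The mould has slid about 8 mm deeper into the fingers, which does no harm. I'll carry it to the mat without turning it.

```bash
python3 - <<'E'
from w import *
A=now(); B=(A[0]+[-.034,-.292,-.02],A[1]); C=(B[0]+[0,0,-.13],A[1]); chain(A,[("a",B),("b",C)])
E
```

```text
a d [-0.277 -0.087 -0.053] rot [0. 0. 0.] rows 5.9 to [ 0.538 -0.287  0.235]
b d [-0.033  0.     0.126] rot [0. 0. 0.] rows 2.6 to [ 0.538 -0.287  0.105]
```

Request:
move_arm(moves=[-0.04,-0.012,-0.008,0,0,0,-1,-0.087,-0.027,-0.017,0,0,0,-1,-0.134,-0.042,-0.026,0,0,0,-1,-0.18,-0.056,-0.034,0,0,0,-1,-0.22,-0.069,-0.042,0,0,0,-1])

```text
t: 9.25
tool_pos: [0.5451, -0.2291, 0.2402]
ee_rot: [3.14, -0.26, 1.753]
contact_force: [0.6, 0.4, -2.8]
opening: 0.0228
grip_force: 103.6
```

Request:
move_arm(moves=[-0.04,-0.012,-0.008,0,0,0,-1,-0.057,-0.018,-0.011,0,0,0,-1,-0.068,-0.018,0.03,0,0,0,-1,-0.078,-0.018,0.07,0,0,0,-1,-0.088,-0.018,0.109,0,0,0,-1])

```text
t: 9.75
tool_pos: [0.5389, -0.2859, 0.112]
ee_rot: [3.138, -0.26, 1.755]
contact_force: [0.6, -0.0, -4.1]
opening: 0.0231
grip_force: 103.8
```

```bash
python3 - <<'E'
from w import *
A=now();s=manip.read_state(); print(s["contact_force"],s["opening"],s["qpos"])
mR=A[1]@RT.T; mo=A[0]-A[1][:,2]*.0187-mR@TM; print("mould est",mo,mR[:,2])
out=[]
for n,(u,v) in(("side",(330,210)),("top",(420,245))):
    im=manip.get_image(n); f=np.ascontiguousarray(im["frame"][:,:,::-1])
    for B in(box([-.057,-.035,0],[.057,.035,.046]),box([-.03,-.012,-.052],[.03,.012,0])):
        cv2.polylines(f,[np.round(cv2.convexHull(proj(B@mR.T+mo,im).astype(np.float32))).astype(np.int32)],True,(0,0,255))
    out.append(cv2.resize(f[v-75:v+75,u-100:u+100],(400,300),interpolation=cv2.INTER_CUBIC))
cv2.imwrite("pics/m1.png",np.hstack(out))
step(A,(A[0]+[0,0,-.04],A[1]))
E
```

```text
[ 0.5871 -0.005  -4.1239] 0.023077406370333342 [-0.6727  0.3933  1.2596  0.1728  1.6829 -0.8534]
mould est [ 0.539  -0.2866  0.0948] [ 0.0036 -0.0014 -1.    ]
 d [-0.01  -0.     0.039] rot [0. 0. 0.] rows 0.8 to [ 0.539 -0.286  0.072]
```

View pics/m1.png

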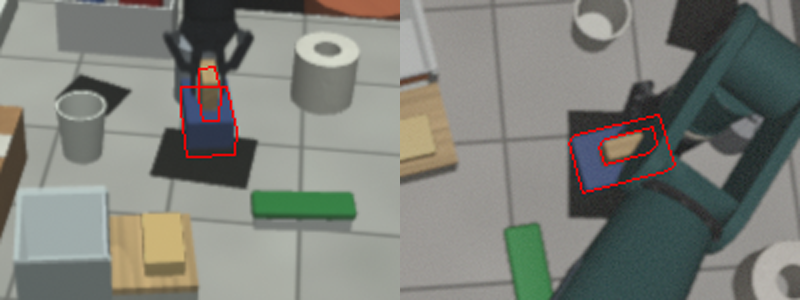

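The mould hangs over the large mat, and its outline sits about 8 mm above the model. I'll lower it gently.

Request:
move_arm(moves=[-0.006,0,0.023,0,0,0,-1,-0.01,0,0.039,0,0,0,-1,-0.0115,0,0.0435,0,0,0,-1,-0.012,0,0.0455,0,0,0,-1,-0.0125,0,0.0475,0,0,0,-1])

```text
t: 10.35
tool_pos: [0.5402, -0.2869, 0.0668]
ee_rot: [3.136, -0.257, 1.755]
contact_force: [0.2, -1.0, -2.7]
opening: 0.023
grip_force: 101.8
```

Request:
move_arm(moves=[-0.0006,0,0.0025,0,0,0,-1,-0.0012,0,0.0045,0,0,0,-1,-0.0012,0,0.0045,0,0,0,-1])

```text
t: 10.65
tool_pos: [0.5395, -0.2865, 0.0609]
ee_rot: [3.138, -0.258, 1.755]
contact_force: [-0.9, 0.0, -4.1]
opening: 0.0228
grip_force: 101.8
```

Request:
move_arm(moves=[-0.0005,0,0.002,0,0,0,-1,-0.001,0,0.004,0,0,0,-1,-0.001,0,0.004,0,0,0,-1])

```text
t: 10.95
tool_pos: [0.5392, -0.2863, 0.0563]
ee_rot: [3.138, -0.259, 1.755]
contact_force: [0.3, 0.0, -3.6]
opening: 0.0231
grip_force: 101.8
```

Request:
move_arm(moves=[-0.0005,0,0.002,0,0,0,-1,-0.001,0,0.004,0,0,0,-1,-0.001,0,0.004,0,0,0,-1])

```text
t: 11.25
tool_pos: [0.5392, -0.2862, 0.0521]
ee_rot: [3.138, -0.259, 1.755]
contact_force: [0.7, 1.1, -3.8]
opening: 0.023
grip_force: 101.8
```

Request:
move_arm(moves=[-0.0003,0,0.001,0,0,0,-1,-0.0005,0,0.002,0,0,0,-1,-0.0008,0,0.003,0,0,0,-1,-0.0008,0,0.003,0,0,0,-1])

```text
t: 11.65
tool_pos: [0.5395, -0.2866, 0.0517]
ee_rot: [3.137, -0.258, 1.755]
contact_force: [-2.3, -0.1, 5.5]
opening: 0.0229
grip_force: 102.9
```

```bash
python3 - <<'E'
from w import *
A=now();s=manip.read_state(); print(A[0],s["contact_force"],s["wrist_torque"])
mR=A[1]@RT.T; mo=A[0]-A[1][:,2]*.0187-mR@TM; print("mould est",mo,mR[:,2])
g=[]
for n in("side","top"):
    im=manip.get_image(n)
    for d in manip.masks_of("mould",n):
        u=np.multiply(d["location"],[640,480]); e=proj(mo[None],im)[0]
        if np.hypot(*(u-e))<30: g.append((n,d["pixels"],im)); break
im=g[0]; print([x[0] for x in g],[x[1].sum() for x in g])
out=[]
n,m,im=g[0]
best=[]
for dzv in np.arange(-.005,.025,.001):
  for t in np.deg2rad(np.arange(-16,17,2)):
    r=mR@R.from_euler('y',t).as_matrix()
    q=sil([B@r.T+mo+[0,0,dzv] for B in(box([-.057,-.035,0],[.057,.035,.046]),box([-.03,-.012,-.052],[.03,.012,0]))],im)
    best.append(((q&m).sum()/(q|m).sum(),dzv,np.rad2deg(t)))
print(sorted(best)[-5:])
u,v=330,210
for n,(u,v) in(("side",(330,210)),):
    f=im["frame"][:,:,::-1]
    cv2.imwrite("pics/m2.png",cv2.resize(f[v-60:v+60,u-80:u+80],(640,480),interpolation=cv2.INTER_CUBIC))
E
```

```text
[ 0.5395 -0.2866  0.0517] [-2.3223 -0.1185  5.4859] [0.5207 0.7002 0.1674]
mould est [ 0.5397 -0.2873  0.0345] [ 0.0051 -0.003  -1.    ]
['side', 'top'] [np.int64(802), np.int64(756)]
[(np.float64(0.8435448577680525), np.float64(0.005), np.float64(-14.0)), (np.float64(0.843680709534368), np.float64(0.003), np.float64(-16.0)), (np.float64(0.8444687842278203), np.float64(0.004000000000000001), np.float64(-14.0)), (np.float64(0.8448087431693989), np.float64(0.005999999999999999), np.float64(-14.0)), (np.float64(0.847682119205298), np.float64(0.004000000000000001), np.float64(-16.0))]
```

View pics/m2.png

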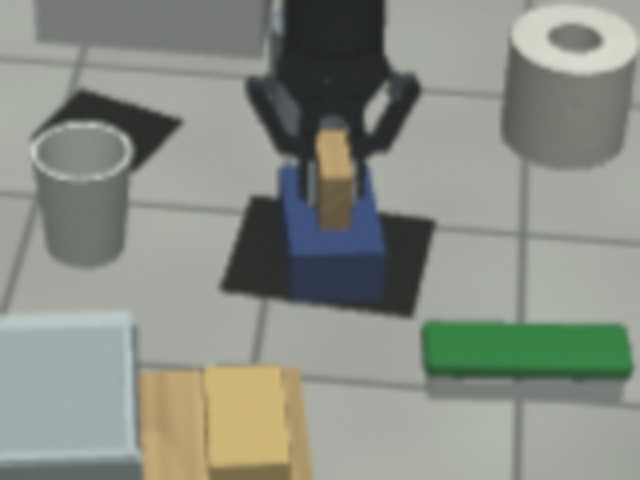

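The mould is in contact with the mat, near its middle. I'll release it and back off.

Request:
move_arm(moves=[0,0,0,0,0,0,0,0,0,0,0,0,0,0.6,0,0,0,0,0,0,0.6,0,0,-0.02,0,0,0,0.6,0,0,-0.06,0,0,0,0.6])

```text
t: 12.35
tool_pos: [0.5399, -0.2994, 0.1035]
ee_rot: [-3.139, -0.266, 1.754]
contact_force: [-0.3, -0.7, -0.5]
opening: 0.068
grip_force: 0.0
```

Request:
move_arm(moves=[0,0,-0.05,0,0,0,0.6,0,0,-0.1,0,0,0,0.6,0,0,-0.12,0,0,0,0,0,0,-0.12,0,0,0,-1])

```text
t: 12.75
tool_pos: [0.5486, -0.3335, 0.2283]
ee_rot: [3.132, -0.251, 1.756]
contact_force: [-0.4, 0.5, -0.2]
opening: 0.04
grip_force: 0.0
```

```bash
python3 - <<'E'
from w import *
A=now();s=manip.read_state(); print(A[0],s["contact_force"])
im=manip.get_image("top")
md=[d for d in manip.masks_of("mould","top")]
for d in md: print("mould",round(d["confidence"],2),np.multiply(d["location"],[640,480]).round(),back(np.multiply(d["location"],[640,480]),im,.05).round(3))
fr=cv2.cvtColor(im["frame"],cv2.COLOR_RGB2HSV)
for n in("top","side"):
    i=manip.get_image(n) if n=="side" else im
    for d in manip.masks_of("soap",n)[:2]:
        c=max(cv2.findContours(d["pixels"].astype(np.uint8),0,2)[0],key=cv2.contourArea)
        u=np.multiply(d["location"],[640,480]); P=back(u,i,.092)[0]
        print(n,"soap",round(d["confidence"],2),u.round(),P.round(3),"keeper",(Rz(KP[2]).T@(P-[KP[0],KP[1],0])).round(3),d["pixels"].sum())
        if n=="top" and d["confidence"]>.3:
            b=back(cv2.boxPoints(cv2.minAreaRect(c)),i,.096)-[KP[0],KP[1],0]; print((b@Rz(KP[2]))[:,:2].round(3))
            print("fit",fit([(d["pixels"],i)],lambda x,y,a:[rect([-.026,-.048,.07],[.026,.048,.096],x,y,a)],[[P[0],P[1],KP[2]+e] for e in(-.2,0,.2)]))
f=im["frame"][:,:,::-1]; a=f[150:300,230:470]; cv2.imwrite("pics/t3.png",cv2.resize(a,(768,480),interpolation=cv2.INTER_CUBIC))
E
```

```text
[ 0.5486 -0.3335  0.2283] [-0.4106  0.4733 -0.231 ]
mould 0.89 [426. 254.] [[ 0.524 -0.278  0.05 ]]
mould 0.44 [258. 321.] [[0.377 0.171 0.05 ]]
top soap 0.95 [317. 242.] [0.565 0.006 0.092] keeper [-0.02   0.006  0.092] 803
[[ 0.012  0.051]
 [ 0.011 -0.047]
 [-0.046 -0.045]
 [-0.045  0.052]]
fit (array([0.572 , 0.004 , 0.1631]), np.float64(0.9413833528722158))
top soap 0.39 [309. 208.] [0.659 0.021 0.092] keeper [0.075 0.004 0.092] 4523
[[ 0.183  0.071]
 [ 0.184 -0.076]
 [-0.076 -0.072]
 [-0.076  0.07 ]]
fit (array([0.6689, 0.0123, 0.4528]), np.float64(0.1950033163829317))
side soap 0.81 [312. 254.] [0.573 0.009 0.092] keeper [-0.012  0.008  0.092] 625
side soap 0.55 [271. 270.] [0.667 0.082 0.092] keeper [0.093 0.062 0.092] 4979
```

View pics/t3.png

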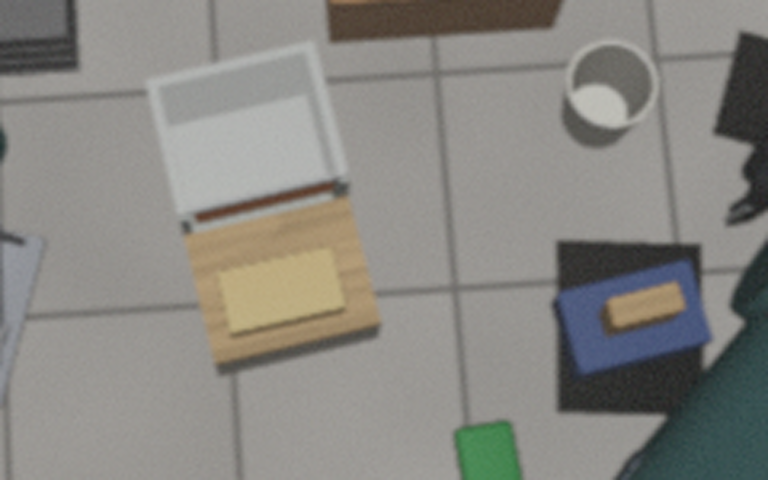

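The mould stands flat on the mat, at about (633,318) in the crop. The bar lies aligned on the deck at (282,291). Next I plan the push.

```bash
cat >> w.py <<'E'
def push(kx,ky,z,tilt=np.deg2rad(20)):
    K=Rz(KP[2]); d=K@[np.sin(tilt),0,-np.cos(tilt)]; y=-K[:,1]
    return np.array([KP[0],KP[1],0])+K@[kx,ky,z], np.c_[np.cross(y,d),y,d]
E
python3 - <<'E'
from w import *
A=now(); T=push(-.09,.003,.2); v=R.from_matrix(A[1].T@T[1]).as_rotvec()
H=((A[0]+T[0])/2,A[1]@R.from_rotvec(v/2).as_matrix()); print(A[0])
chain(A,[("half",H),("pre",T),("low",push(-.08,.003,.082)),("fwd",push(.05,.003,.082))])
E
```

```text
[ 0.5464 -0.3307  0.2204]
half d [0.154 0.005 0.052] rot [-0.237  0.034  0.752] rows 5.3 to [ 0.522 -0.17   0.21 ]
pre d [ 0.11  -0.112  0.043] rot [-0.237  0.034  0.752] rows 5.3 to [ 0.497 -0.009  0.2  ]
low d [-0.031  0.     0.114] rot [0. 0. 0.] rows 2.4 to [ 0.507 -0.007  0.082]
fwd d [0.122 0.    0.044] rot [0. 0. 0.] rows 2.6 to [0.635 0.016 0.082]
```

Request:
move_arm(moves=[0.154,0.005,0.052,-0.237,0.034,0.752,0,0.154,0.005,0.052,-0.237,0.034,0.752,0,0.154,0.005,0.052,-0.237,0.034,0.752,0,0.154,0.005,0.052,-0.237,0.034,0.752,0,0.154,0.005,0.052,-0.237,0.034,0.752,0])

```text
t: 13.5
tool_pos: [0.5212, -0.1678, 0.2104]
ee_rot: [3.122, -0.304, 1.008]
contact_force: [-0.4, -0.7, 0.3]
opening: 0.0424
grip_force: 0.0
```

Request:
move_arm(moves=[0.11,-0.112,0.043,-0.237,0.034,0.752,0,0.11,-0.112,0.043,-0.237,0.034,0.752,0,0.11,-0.112,0.043,-0.237,0.034,0.752,0,0.11,-0.112,0.043,-0.237,0.034,0.752,0,0.11,-0.112,0.043,-0.237,0.034,0.752,0])

```text
t: 14.0
tool_pos: [0.4891, -0.0087, 0.1993]
ee_rot: [3.136, -0.345, 0.283]
contact_force: [-0.4, -1.2, -0.1]
opening: 0.0428
grip_force: 0.0
```

```bash
python3 - <<'E'
from w import *
A=now(); s=manip.read_state(); print(A[0],s["qpos"],s["opening"],s["contact_force"])
chain(A,[("mid",push(-.085,.003,.13)),("low",push(-.08,.003,.082)),("fwd",push(.05,.003,.082))])
E
```

```text
[ 0.4891 -0.0087  0.1993] [-0.2455 -0.2767  1.8054  0.1721  1.3135  1.0245] 0.04281433868698845 [-0.382  -1.1714 -0.146 ]
mid d [-0.012  0.003  0.069] rot [-0.03   0.004  0.099] rows 1.4 to [ 0.502 -0.008  0.13 ]
low d [-0.012  0.     0.047] rot [0. 0. 0.] rows 1.0 to [ 0.507 -0.007  0.082]
fwd d [0.122 0.    0.044] rot [0. 0. 0.] rows 2.6 to [0.635 0.016 0.082]
```

Request:
move_arm(moves=[-0.012,0.003,0.04,-0.03,0.004,0.099,0,-0.012,0.003,0.069,-0.03,0.004,0.099,0,-0.024,0.003,0.1,-0.03,0.004,0.099,0,-0.026,0.003,0.115,-0.03,0.004,0.099,0,-0.026,0.003,0.115,-0.03,0.004,0.099,0])

```text
t: 14.5
tool_pos: [0.5029, -0.0105, 0.0792]
ee_rot: [-3.14, -0.342, 0.18]
contact_force: [-0.3, 0.2, -1.1]
opening: 0.0427
grip_force: 0.0
```

```bash
python3 - <<'E'
from w import *
A=now(); s=manip.read_state(); print(A[0],s["opening"],s["contact_force"])
chain(A,[("low",push(-.08,.003,.082)),("fwd",push(.05,.003,.082))]); step(A,push(.05,.003,.082))
im=manip.get_image("wrist"); cv2.imwrite("pics/w2.png",im["frame"][:,:,::-1])
E
```

```text
[ 0.5029 -0.0105  0.0792] 0.04270338446295545 [-0.2779  0.1899 -1.0689]
low d [ 0.005 -0.003 -0.001] rot [-0.002  0.007  0.002] rows 0.1 to [ 0.507 -0.007  0.082]
fwd d [0.122 0.    0.044] rot [0. 0. 0.] rows 2.6 to [0.635 0.016 0.082]
 d [ 0.128 -0.002  0.042] rot [-0.002  0.007  0.002] rows 2.7 to [0.635 0.016 0.082]
```

View pics/w2.png

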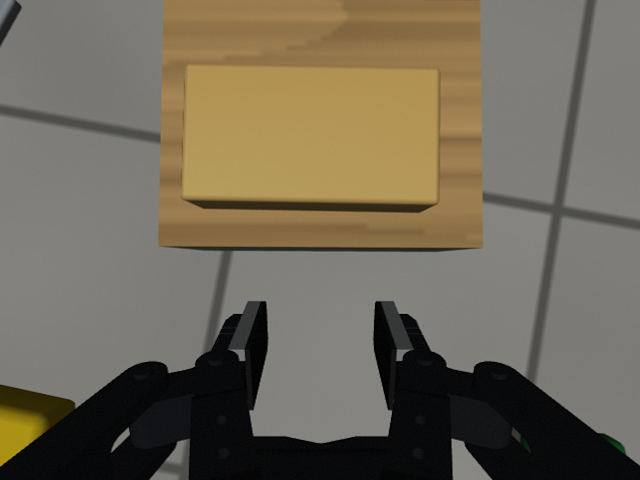

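The wrist view shows the bar centred ahead of the two fingertips and square to them. Next I push.

Request:
move_arm(moves=[0.012,-0.001,-0.002,0,0,0,0,0.027,-0.002,0.004,0,0,0,0,0.042,-0.002,0.009,0,0,0,0,0.057,-0.002,0.014,0,0,0,0,0.072,-0.002,0.02,0,0,0,0])

```text
t: 15.05
tool_pos: [0.582, 0.0037, 0.094]
ee_rot: [3.137, -0.356, 0.181]
contact_force: [-3.7, -1.5, 5.5]
opening: 0.0427
grip_force: 3.0
```

Request:
move_arm(moves=[0.015,0,0.005,0,0,0,0,0.03,0,0.011,0,0,0,0,0.045,0,0.016,0,0,0,0,0.056,0,0.02,0,0,0,0,0.056,0,0.02,0,0,0,0])

```text
t: 15.55
tool_pos: [0.6403, 0.014, 0.099]
ee_rot: [3.136, -0.356, 0.182]
contact_force: [-17.6, -2.5, 20.4]
opening: 0.0427
grip_force: 18.9
```

```bash
python3 - <<'E'
from w import *
A=now(); s=manip.read_state(); print(A[0],s["opening"],s["contact_force"])
print("keeper tcp",Rz(KP[2]).T@(A[0]-[KP[0],KP[1],0])); 
im=manip.get_image("side"); f=im["frame"][:,:,::-1]
cv2.imwrite("pics/p1.png",cv2.resize(f[190:310,210:370],(640,480),interpolation=cv2.INTER_CUBIC))
E
```

```text
[0.6403 0.014  0.099 ] 0.04270279025175686 [-17.5909  -2.4861  20.4027]
keeper tcp [0.0552 0.0002 0.099 ]
```

View pics/p1.png

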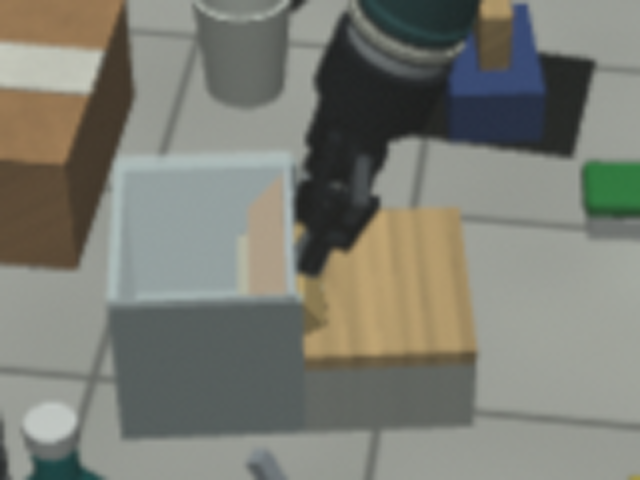

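The fingertips rode up onto the bar's rear edge. The bar is most of the way through, with the flap pushed open and a little of the bar still on the deck, at about (312,300) in the crop. I'll back off along the tool axis and look again.

Request:
move_arm(moves=[0,0,-0.03,0,0,0,0,-0.02,0,-0.05,0,0,0,0,-0.05,0,-0.07,0,0,0,0,-0.05,0,-0.07,0,0,0,0])

```text
t: 16.0
tool_pos: [0.5678, 0.0014, 0.1439]
ee_rot: [3.137, -0.357, 0.181]
contact_force: [0.2, -0.8, 0.8]
opening: 0.0427
grip_force: 0.0
```

```bash
python3 - <<'E'
from w import *
A=now(); s=manip.read_state(); print(A[0],s["opening"],s["contact_force"])
print("keeper tcp",Rz(KP[2]).T@(A[0]-[KP[0],KP[1],0])); 
chain(A,[("back",push(-.0,.003,.12,.26)),("low",push(.00,.003,.075,.26)),("fwd",push(.055,.003,.075,.26))])
o=[]
for n,(u,v) in(("side",(280,250)),("top",(312,215))):
    im=manip.get_image(n); f=im["frame"][:,:,::-1]
    o.append(cv2.resize(f[v-60:v+60,u-50:u+50],(400,480),interpolation=cv2.INTER_CUBIC))
cv2.imwrite("pics/p2.png",np.hstack(o))
for n in("side","top"): print(n,[(round(d["confidence"],2),np.multiply(d["location"],[640,480]).round(),d["pixels"].sum()) for d in manip.masks_of("soap",n)][:3])
E
```

```text
[0.5678 0.0014 0.1439] 0.042682947354901093 [ 0.1773 -0.7999  0.8178]
keeper tcp [-0.0184  0.0006  0.1439]
back d [ 0.009 -0.002  0.029] rot [ 0.004 -0.097  0.003] rows 0.6 to [0.585 0.007 0.12 ]
low d [-0.012  0.     0.043] rot [0. 0. 0.] rows 0.9 to [0.585 0.007 0.075]
fwd d [ 0.053 -0.     0.014] rot [0. 0. 0.] rows 1.1 to [0.64  0.017 0.075]
side []
top [(0.58, array([303., 217.]), np.int64(13)), (0.43, array([260., 319.]), np.int64(1091))]
```

View pics/p2.png

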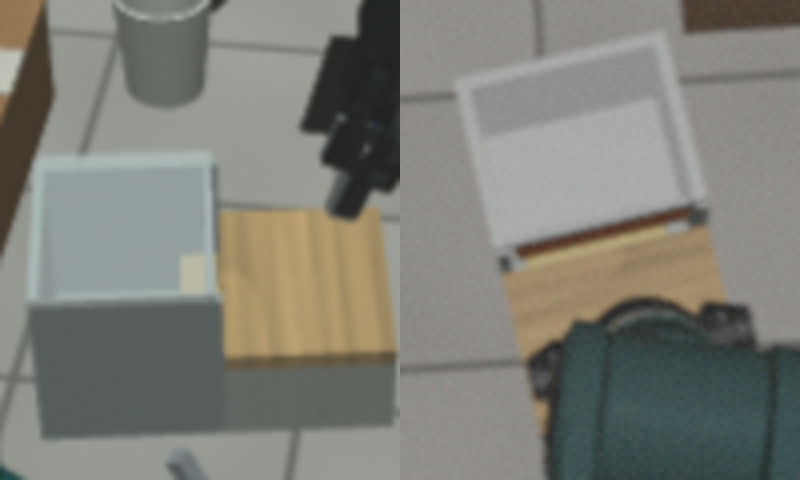

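```bash
python3 - <<'E'
from w import *
K=Rz(KP[2])
for n in("side","top"):
    im=manip.get_image(n); hsv=cv2.cvtColor(im["frame"],cv2.COLOR_RGB2HSV)
    if n=="side": m=cv2.inRange(hsv[235:270,255:286],(15,35,100),(35,255,255)); off=(255,235)
    else: m=cv2.inRange(hsv[200:225,280:345],(20,60,100),(35,255,255)); off=(280,200)
    ys,xs=np.nonzero(m); uv=np.c_[xs+off[0],ys+off[1]]; print(n,len(uv),uv.min(0),uv.max(0))
    if n=="side":
      for z in(.02,.045,.058,.083,.1): print(z,((back([uv.min(0),uv.max(0),[uv[:,0].min(),uv[:,1].max()],[uv[:,0].max(),uv[:,1].min()]],im,z)-[KP[0],KP[1],0])@K)[:,:2].round(3).tolist())
    else:
      for z in(.03,.058,.09): print(z,((back(uv[[0,len(uv)//2,-1]],im,z)-[KP[0],KP[1],0])@K)[:,:2].round(3).tolist())
print(hsv[205:222,300],im["frame"].shape)
for q in("flap","flap_edge"):
  for n in("side","top"): print(q,n,[(round(d["confidence"],2),np.multiply(d["location"],[640,480]).round()) for d in manip.look_for(q,n)][:2])
P=lambda v,n:proj((K@np.array(v)+[KP[0],KP[1],0])[None],manip.get_image(n))[0].round(1)
print("flap edge shut top",P([.062,0,.075],"top"),"deck end",P([.055,0,.07],"top"),"standing bar top",P([.072,0,.058],"top"),P([.085,0,.058],"top"))
print("side bar standing far end",P([.059,-.048,.058],"side"),P([.085,-.048,.058],"side"),P([.085,-.048,.006],"side"))
E
```

```text
side 40 [284 243] [285 267]
0.02 [[0.057, -0.124], [0.057, -0.024], [0.06, -0.025], [0.054, -0.124]]
0.045 [[0.057, -0.095], [0.058, 0.002], [0.06, 0.002], [0.055, -0.095]]
0.058 [[0.058, -0.08], [0.058, 0.016], [0.06, 0.015], [0.055, -0.08]]
0.083 [[0.058, -0.052], [0.058, 0.042], [0.061, 0.042], [0.055, -0.051]]
0.1 [[0.058, -0.032], [0.058, 0.06], [0.061, 0.06], [0.056, -0.032]]
top 83 [294 212] [327 223]
0.03 [[0.07, -0.034], [0.07, 0.022], [0.041, -0.024]]
0.058 [[0.063, -0.033], [0.063, 0.022], [0.035, -0.023]]
0.09 [[0.055, -0.031], [0.055, 0.023], [0.027, -0.021]]
[[ 68   6 170]
 [ 45   3 174]
 [ 45   3 171]
 [ 60   4 175]
 [ 50   4 172]
 [ 45   3 171]
 [  0   2 168]
 [ 50   5 163]
 [ 30   2 138]
 [  9  31 106]
 [  8  97  87]
 [ 12 126  91]
 [ 18 108 120]
 [ 20  93 162]
 [ 21  83 176]
 [ 21  82 171]
 [ 18  82 165]] (480, 640, 3)
flap side []
flap top [(0.68, array([313., 213.]))]
flap_edge side []
flap_edge top [(0.71, array([314., 211.]))]
flap edge shut top [312.1 213.7] deck end [312.7 216.7] standing bar top [311.3 211.8] [310.2 207.2]
side bar standing far end [283.8 250.8] [274.2 251.2] [274.8 265.2]
```

The side-view cream patch spans columns 275–281 and rows 254–264. That matches a bar standing on edge in the box, predicted at 274–284 and 251–265. I'll clear the arm and confirm with numbers.

Request:
move_arm(moves=[-0.03,0,-0.04,0,0,0,0,-0.07,0,-0.08,0,0,0,0,-0.11,0,-0.12,0,0,0,0,-0.13,0,-0.14,0,0,0,0,-0.13,0,-0.14,0,0,0,0])

```text
t: 17.35
tool_pos: [0.3994, -0.0295, 0.2309]
ee_rot: [3.133, -0.359, 0.18]
contact_force: [1.9, 0.1, 1.6]
opening: 0.0427
grip_force: 0.0
```

```bash
python3 - <<'E'
from w import *
K=Rz(KP[2]); s=manip.read_state(); print(s["tool_pos"],s["contact_force"])
W=lambda B:B@K.T+[KP[0],KP[1],0]
for n,c in(("top",(280,345,170,222)),("side",(235,290,225,275))):
    im=manip.get_image(n); b=cv2.imread(f"pics/{n}0.png")[:,:,::-1]
    d=np.abs(im["frame"].astype(int)-b).max(2)>40
    u0,u1,v0,v1=c; ys,xs=np.nonzero(d[v0:v1,u0:u1]); print(n,len(xs),(xs.min()+u0,xs.max()+u0,ys.min()+v0,ys.max()+v0) if len(xs) else "")
    for nm,B in(("stand",box([.059,-.048,.006],[.085,.048,.058])),("flat",box([.06,-.048,.006],[.112,.048,.032])),("high",box([.06,-.048,.07],[.112,.048,.096]))):
        p=proj(W(B),im); print(nm,p.min(0).round(),p.max(0).round())
    if n=="top":
        print("red now/then",[(cv2.inRange(cv2.cvtColor(np.ascontiguousarray(x),cv2.COLOR_RGB2HSV)[195:225,285:345],(0,70,60),(14,255,130))>0).sum() for x in(im["frame"],b)])
        for q in("mould","mat"):
            for e in manip.look_for(q,n)[:2]: print(q,round(e["confidence"],2),back(np.multiply(e["location"],[640,480]),im,.05 if q=="mould" else .004)[0].round(3))
E
```

```text
[ 0.3994 -0.0295  0.2309] [1.9223 0.1029 1.579 ]
top 0 
stand [293. 203.] [330. 225.]
flat [291. 196.] [330. 225.]
high [289. 189.] [330. 219.]
red now/then [np.int64(88), np.int64(96)]
mould 0.67 [0.578 0.269 0.05 ]
mat 0.8 [ 0.736 -0.442  0.004]
mat 0.74 [ 0.497 -0.29   0.004]
side 6 (np.int64(277), np.int64(284), np.int64(255), np.int64(260))
stand [274. 251.] [285. 290.]
flat [265. 258.] [285. 291.]
high [264. 240.] [284. 273.]
```

```bash
python3 - <<'E'
from w import *
im=manip.get_image("side")
for d in manip.masks_of("mould","side"):
    u=np.multiply(d["location"],[640,480]); print(round(d["confidence"],2),u.round(),d["pixels"].sum())
    if np.hypot(*(u-proj(np.array([[.54,-.288,.05]]),im)[0]))<25:
        def parts(x,y,a):
            o,r=down(x,y,.05,a); return [B@r.T+o for B in(box([-.057,-.035,0],[.057,.035,.046]),box([-.03,-.012,-.052],[.03,.012,0]))]
        print(fit([(d["pixels"],im)],parts,[[.54,-.29,KP[2]-np.pi/2]]))
        break
b=cv2.imread("pics/side0.png")[:,:,::-1]; d=np.abs(im["frame"].astype(int)-b).max(2)[235:270,262:290]>18
ys,xs=np.nonzero(d); print(len(xs),xs.min()+262,xs.max()+262,ys.min()+235,ys.max()+235); print(d.astype(int)[12:32].tolist().__str__().replace("], [","\n").replace(", ",""))
E
```

```text
0.84 [332. 207.] 849
(array([ 0.5415, -0.2819, -1.4112]), np.float64(0.8797927461139896))
82 275 284 253 262
[[0000000000000000000000000000
0000000000000000000000000000
0000000000000000000000000000
0000000000000000000000000000
0000000000000000000000000000
0000000000000000000000000000
0000000000000000111001000000
0000000000000111111001100000
0000000000000111111101100000
0000000000000111111101100000
0000000000000111111101100000
0000000000000111111101100000
0000000000000111111101100000
0000000000000111111101100000
0000000000000111111101100000
0000000000000111111000100000
0000000000000000000000000000
0000000000000000000000000000
0000000000000000000000000000
0000000000000000000000000000]]
```

```bash
python3 -c "
from plant import manip
print(manip.sign_off())"
```

```text
the job is handed in; nothing more can be done
None
```

I handed the job in, and no verdict came back. By the images, the bar stands on edge inside the keeper's box, the flap is shut, and the empty mould is mouth-down near the middle of the mat. I saw no bystander move, but I viewed 12 pictures, over the limit of 10.

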